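# Cock, load and fire the bench impact tester

### The job

Make one impact test on the brass slug. First pull the red paddle of the blue tester back until the sear catches, without forcing it against the end buffer, and let go of the paddle; then stand the slug upright in the brass nest in front of the anvil, and finally press the yellow trigger button so that the striker fires onto the slug and stays resting on it. Never let the striker snap forward while the nest is empty, and leave the jar, the crucible and the stopper where they stand.

Things in the scene. Friction and masses are not known exactly. Their poses are not given: they have to be found in the camera images.
- tester: spring impact tester fixed on the bench; base plate 226 x 90 x 12 mm, dark steel anvil block, brass nest, blue housing. Origin at bench height on the middle line; +x is the draw direction, z up. In mm: anvil block x -158 to -130, 44 wide, top z 62; nest x -130 to -95; housing x -70 to 42, 56 wide, top z 72; base x -166 to 60. Heading varies.
- seat (a point): middle of the nest floor, 12 mm above the bench (tester x -114, y 0). Open at the top: 32 mm free along x (anvil face to a lip 8 mm high), 30 mm across; side walls 6 mm thick, 14 mm high. The striker's nose (14 mm across, axis 42 mm above the bench) is 10 mm from the anvil face at rest, blocking the nest; cocked, 41 to 61 mm.
- handle (a point): point in the red paddle at the rear end of the striker, on the middle line, 80 mm above the bench; moves with the striker. Paddle 10 mm thick along tester x, 40 mm wide, from 30 to 100 mm above the bench; at rest 45 mm clear behind the housing.
- striker (a joint): draw in m: 0 at rest, grows as the paddle goes along tester +x. Spring: 5 N at rest, +0.12 N per mm. A hidden sear catches it at 0.031 to 0.051, different each run; 2 to 5 N more are felt just before, while the button dips 4 mm, stays down for 5 mm and pops up. 2 mm past the catch the end buffer adds 4 N per mm. Caught, it stays. About 0.014 when resting on the slug. Mass 0.45 kg.
- trigger (a joint): how far the trigger is pressed down in m: 0 up, 0.008 bottom; pressed about 4 to 5 mm it frees the cocked striker. It takes 2 to 6 N and springs back.
- button (a point): centre of the top of the yellow round trigger button, 22 mm across, on top of the housing, 86 mm above the bench when up
- end_buffer: rubber end buffer inside the housing that the drawn striker meets 2 mm past the catch; it is damaged when it is pressed with more than 12 N (in addition to the spring)
- slug: brass test slug, plain cylinder 24 mm across, 55 mm tall, about 70 g, standing upright on the bench; origin at the centre of its foot
- powder_jar: clear jar with white cap, 60 mm across, 85 mm tall, bystander; origin at its foot
- crucible: white porcelain crucible, 40 mm across, 34 mm tall, bystander; origin at its foot
- stopper: red-brown rubber stopper, 29 mm across, 26 mm tall, bystander; origin at its foot

How it is judged:
By the outcome, as a careful person would: the job done as asked, in the order asked, and still so for the second after the job is handed in, with the robot touching nothing.
It also fails if it takes over 64 s, if anything falls off the work surface, if the arm or the gripper's body presses on something with over 40 N, if the wrist force passes 120 N, or if a joint passes its speed limit or range.

### The arm

A 6-joint arm with a two-finger parallel gripper is mounted at the origin on a cart in front of the work surface, level with it; the furniture and walls round the work are solid. World frame = base frame: x ahead of the robot, y to its left, z up, the work surface at z = 0. Lengths are in m, angles in rad, forces in N, time in s.
With the tool pointing down it reaches from about 0.375 to 0.975 m from the base axis. Payload 3.8 kg.
Tool frame: the origin (TCP) lies between the finger pads; the fingertips stand 14 mm ahead of it and the grasp point (between the pads) lies 5 mm behind it; x points along the fingers, z is the direction in which the jaws open and shut, and the axes are right-handed (so a half turn about x gives the same grasp; the last joint's range is limited). The gripper opens to 85 mm and grips with 20 to 120 N. Pads are 22 mm wide; open, the fingers measure 114 mm over their backs; the gripper's body (76 mm by 85 mm) begins 54 mm behind the grasp point. The pads swing forward as they close: fully open they stand 13 mm farther back than shut.
Start: joints at [1.138, 0.264, 1.604, -0, 1.274, -0.037], TCP at [0.26, 0.623, 0.245] pointing down, gripper open.
Joint ranges: [-2.63, 2.63], [-0.94, 2.18], [0.31, 2.57], [-1.31, 4.45], [0, 2.66], [-2.55, 2.55]. Speed limits (rad/s): [2.57, 2.57, 3.14, 3.14, 3.14, 3.14].

### API

Orientations are given as a unit quaternion [w, x, y, z].
In Python, from workcell import manip gives the robot as it stands. The module is installed in compiled form; this text tells all that it offers.
- The arm moves only by the tool drive_tool, never from a script. Its argument "rows" is a list of rows, each a list of 7 numbers: the shift along the tool's x, y, z in cm, then the turn, a rotation vector about the tool's x, y, z in degrees, then the opening, from -1 (shut) to 1 (fully open), so that 0 is half open. In form: [[x, y, z, wx, wy, wz, fingers], ...]. A call has 1 to 10 rows; each row is the pose to reach, as a shift and turn from the pose commanded when the call began, along the tool's axes at that moment; what a row does not reach only later rows make up. A row lasts 1/12 s, in which the tool goes at most 41.7 mm and 7.16 degrees, less where a joint would pass 70% of its speed; a pose out of reach is approached as far as the arm can. A call with a gripper value outside its range is refused whole. The fingers move at their own pace and stop on an object; the grip force is fixed at half the most. Time passes only in rows, so rows that repeat a pose let the fingers close. It gives the time, the measured TCP pose, the force and the opening at its end, in the units of the state.
- manip.state(): the state, without advancing time (a new reading comes with each control period).
- manip.camera(name): name is "scene" or "top" or "wrist"; returns a dict with "frame" (480x640x3 uint8, red, green, blue), "fx", "fy", "cx", "cy" (pixels), "origin" and "rotation" of the camera in the world. Camera axes: x right, y down, z forward; pixel columns grow to the right and rows downward; lengths in m; the calibration is good to about 2 mm. The wrist camera is an equidistant fisheye: a pixel r from the principal point sees the ray r / f radians off the axis. A picture is of the moment at which its call begins. There is no depth.
- manip.hand_in(): hands the job in, once; it reports no verdict.
The state is a dict: "time_s": time; "qpos": joint angles; "qvel": joint speeds; "joint_torque": joint torques, N m; "tcp_pos": TCP position; "tool_rot": TCP orientation; "wrist_force": force on the tool from outside, world axes, zero at the start; "moment": the same for the moment, N m; "grip_width": opening from 0.0 (shut) to 1.0 (fully open).
Only numpy, scipy, OpenCV 4.12 (cv2) and the standard library are available. Lean on these libraries where they do the work, as an engineer would, in place of code of your own. Each camera call takes 0.05 s, during which the arm holds its last target. There are 200 camera calls.

## Working session

There is one attempt and no reset: what is moved stays moved. The work goes in short steps, Python scripts to look and compute and a tool call to move; the robot and the scene stay as the last step left them, time stands still between calls to the robot, and variables do not carry over. Pictures are saved under pics/ and viewed, about 8 in all and at most 12, crops included, and the job is handed in when it is done.

Besides the shell and the picture viewer there is one more tool, called as name(argument=value, ...), one argument or row to a line, values as JSON. drive_tool: Moves the arm, as the interface text tells. Its arguments: {"type":"object","properties":{"rows":{"type":"array"}},"required":["rows"]}

```bash
mkdir -p pics; cat > h.py <<'E'
import numpy as np, cv2
from scipy.spatial.transform import Rotation as R
from workcell import manip
def snap(n,f):
    c=manip.camera(n); cv2.imwrite('pics/'+f,c['frame'][:,:,::-1]); 
    np.savez('pics/'+f[:-4]+'.npz',**{k:np.array(c[k]) for k in c if k!='frame'}); return c
def ray(f,u,v):
    c=np.load('pics/'+f+'.npz'); x=(u-c['cx'])/c['fx']; y=(v-c['cy'])/c['fy']
    if 'wrist' in f:
        r=np.hypot(x,y); d=np.array([x/r*np.sin(r),y/r*np.sin(r),np.cos(r)]) if r>0 else np.array([0,0,1.])
    else: d=np.array([x,y,1.])
    return c['origin'],c['rotation']@d
def onz(f,u,v,z):
    o,d=ray(f,u,v); return o+d*(z-o[2])/d[2]
def proj(f,p):
    c=np.load('pics/'+f+'.npz'); q=c['rotation'].T@(np.array(p)-c['origin'])
    if 'wrist' in f:
        r=np.hypot(q[0],q[1]); t=np.arctan2(r,q[2]); return c['cx']+c['fx']*t*q[0]/r, c['cy']+c['fy']*t*q[1]/r
    return c['cx']+c['fx']*q[0]/q[2], c['cy']+c['fy']*q[1]/q[2]
def Rt():
    r=np.array(manip.state()['tool_rot']); return R.from_matrix(r) if r.shape==(3,3) else R.from_quat(r[[1,2,3,0]])
def shift(target): # cm in tool axes from measured pose
    s=manip.state(); return Rt().inv().apply(np.array(target)-s['tcp_pos'])*100
E
python3 - <<'E'
from h import *
a=snap('top','top1.png')
b=snap('scene','scene1.png')
for c in(a,b): print(c['fx'],c['origin'],c['rotation'])
s=manip.state();print(s); print(Rt().as_matrix())
E
```

```text
484.70369595324104 [0.31891137 0.20751841 1.03542268] [-0.08799294  0.74017383 -0.6622765   0.07609061]
553.6096186356613 [0.08407081 0.97714071 0.6056967 ] [ 0.14314064 -0.23489436  0.83775265 -0.47170531]
{'time_s': 0.1, 'qpos': array([ 1.13808825e+00,  2.64697370e-01,  1.60528089e+00,  9.25290796e-06,
        1.27367220e+00, -3.69029762e-02]), 'qvel': array([ 5.78775749e-04, -3.66084418e-03, -1.98647741e-03,  5.29850874e-04,
       -3.38046348e-04,  1.31765172e-05]), 'joint_torque': array([ 3.47515806e-04, -5.16707289e+01, -3.68588519e+01, -4.09121492e-05,
        6.23050568e-03,  3.19389528e-06]), 'tcp_pos': array([0.259978  , 0.62222875, 0.24404983]), 'tool_rot': array([ 0.58792575, -0.39231091,  0.58916907,  0.39155494]), 'wrist_force': array([-0.0472853 ,  0.1580799 , -0.05554743]), 'moment': array([ 0.00865833,  0.03909652, -0.04016359]), 'grip_width': 0.9990922453878518}
[[-8.70934591e-04 -9.22685372e-01  3.85552780e-01]
 [-1.86443757e-03  3.85553755e-01  9.22683492e-01]
 [-9.99997883e-01  8.47578825e-05 -2.05608137e-03]]
```

View pics/top1.png

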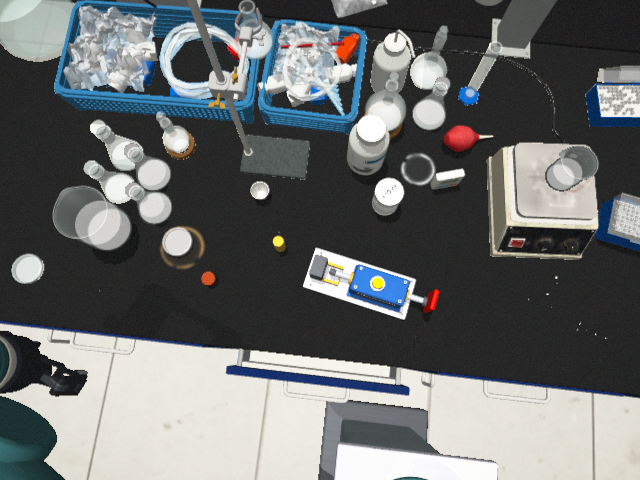

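View pics/scene1.png

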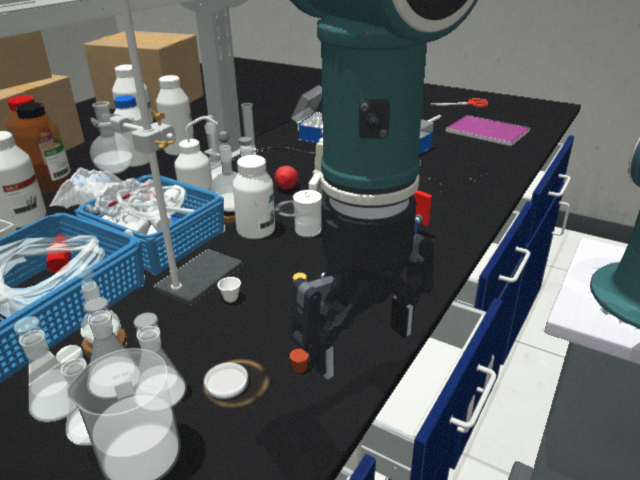

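The top view shows the tester: anvil about (319,267), button (378,283), paddle (431,300). It also shows the slug (279,243), stopper (208,279), crucible (260,190) and jar (388,196). In the scene view the arm hides the tester. I'll enlarge the top view.

```bash
sed -i "s/^def ray/def rot(c):\n    return R.from_quat(np.array(c['rotation'])[[1,2,3,0]]).as_matrix()\ndef ray/; s/c\['rotation'\]@d/rot(c)@d/; s/c\['rotation'\]\.T/rot(c).T/" h.py
python3 - <<'E'
from h import *
im=cv2.imread('pics/top1.png')[220:330,260:450]
cv2.imwrite('pics/c1.png',cv2.resize(im,None,fx=4.2,fy=4.2,interpolation=cv2.INTER_CUBIC))
for n,p,z in [('button',(378,283),.086),('anv',(319,267),.062),('paddle',(431,300),.08),('slug',(278.5,241),.055),('crucible',(260,190),.02),('stopper',(208,279),.02),('jar',(388,190),.085)]: print(n,onz('top1',*p,z))
E
```

```text
button [0.46482234 0.11585171 0.086     ]
anv [0.48787869 0.23560779 0.062     ]
paddle [0.4437763  0.00898698 0.08      ]
slug [0.53418193 0.32556739 0.055     ]
crucible [0.65189099 0.38557243 0.02      ]
stopper [0.44371003 0.46704622 0.02      ]
jar [0.65960168 0.11156646 0.085     ]
```

View pics/c1.png

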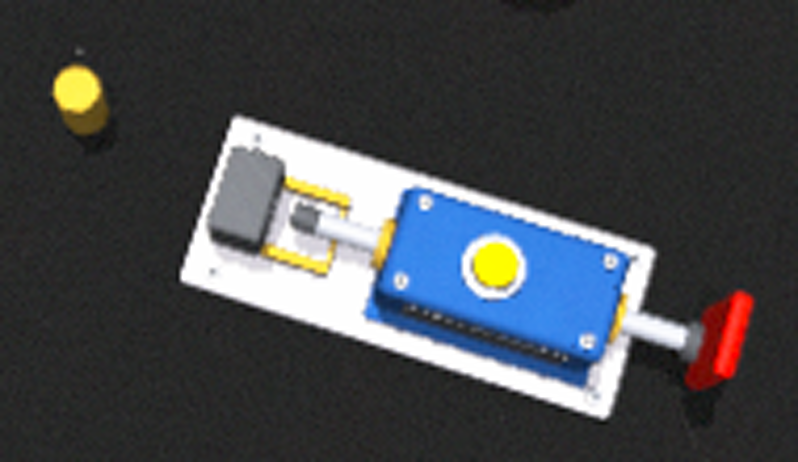

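```bash
cat >> h.py <<'E'
def T(x,y,z):
    import json; a=json.load(open('fit.json')); c,s=np.cos(a[2]),np.sin(a[2])
    return np.array([a[0]+c*x-s*y,a[1]+s*x+c*y,z])
E
python3 - <<'E'
from h import *; import json
from scipy.optimize import least_squares
A=[(235,117,-166,45,12),(653,248,60,45,12),(606,417,60,-45,12),(183,282,-166,-45,12),(407,187,-70,28,72),(632,252,42,28,72),(600,360,42,-28,72),(380,292,-70,-28,72)]
f=lambda u,v,z:onz('top1',(u+.5)/4.2-.5+260,(v+.5)/4.2-.5+220,z)
W=np.array([f(a[0],a[1],a[4]/1000)[:2] for a in A]); P=np.array([a[2:4] for a in A])/1000
def res(t):
    c,s=np.cos(t[2]),np.sin(t[2]); return (P@np.array([[c,s],[-s,c]])+t[:2]-W).ravel()
r=least_squares(res,[.46,.12,-1.7]); json.dump(list(r.x),open('fit.json','w'))
print(r.x,np.degrees(r.x[2]),(r.fun.reshape(-1,2)*1000).round(1))
b=f(495,265,.086)
ex=np.array([np.cos(r.x[2]),np.sin(r.x[2])]);ey=np.array([-ex[1],ex[0]])
loc=lambda p:((p[:2]-r.x[:2])@ex*1000,(p[:2]-r.x[:2])@ey*1000)
print('button',b,loc(b)); print('slug',f(78,90,.055))
for q in((737,292),(752,293),(690,385),(705,388)):print('pad',loc(f(*q,.1)))
print('handle~',T(.092,0,.08),'seat',T(-.114,0,.012))
E
```

```text
[ 0.46198256  0.09688946 -1.76620982] -101.19636821617095 [[ 0.1  1.8]
 [ 0.3 -1.8]
 [-0.9 -1.9]
 [-0.6  2.9]
 [ 2.7 -0.6]
 [ 0.4 -1. ]
 [-1.7 -1.6]
 [-0.4  2.3]]
button [0.46527236 0.11692435 0.086     ] (np.float64(-20.292370108188567), np.float64(-0.6630370130395257))
slug [0.53401034 0.32619319 0.055     ]
pad (np.float64(88.4525886198436), np.float64(18.518015426234445))
pad (np.float64(95.14534557294905), np.float64(20.150770243896122))
pad (np.float64(78.69974566695053), np.float64(-29.130702524239812))
pad (np.float64(85.55398070634193), np.float64(-28.383444289932683))
handle~ [0.44411872 0.00664045 0.08      ] seat [0.48411819 0.20871975 0.012     ]
```

```bash
python3 - <<'E'
from h import *
h=T(.092,0,.13); print(h,shift(h)); z=Rt().as_matrix()[:,2]; print(np.degrees(np.arctan2(z[1],z[0])))
E
```

```text
[0.44411872 0.00664045 0.13      ] [ 11.50369425 -40.7255996  -49.67627056]
67.32188756617512
```

drive_tool(
  rows=[
    [4,-40.7,-49.7,-11.5,0,0,0],
    [4,-40.7,-49.7,-11.5,0,0,0],
    [4,-40.7,-49.7,-11.5,0,0,0],
    [4,-40.7,-49.7,-11.5,0,0,0],
    [4,-40.7,-49.7,-11.5,0,0,0],
    [4,-40.7,-49.7,-11.5,0,0,0],
    [4,-40.7,-49.7,-11.5,0,0,0],
    [4,-40.7,-49.7,-11.5,0,0,0],
    [4,-40.7,-49.7,-11.5,0,0,0],
    [4,-40.7,-49.7,-11.5,0,0,0],
  ],
)

```text
time_s: 0.93
tcp_pos: [0.379, 0.2224, 0.219]
tool_rot: [0.546, -0.449, 0.546, 0.449]
wrist_force: [1.8, 0.3, -0.9]
grip_width: 0.5
```

```bash
python3 - <<'E'
from h import *
h=T(.092,0,.2); print(shift(h)); z=Rt().as_matrix()[:,2]; print(np.degrees(np.arctan2(z[1],z[0])), manip.state()['time_s'])
E
```

```text
[  1.89996445 -10.555198   -19.90704545]
78.85826092373027 0.9333
```

drive_tool(
  rows=[
    [1.9,-10.6,-19.9,0,0,0,0],
    [1.9,-10.6,-19.9,0,0,0,0],
    [1.9,-10.6,-19.9,0,0,0,0],
    [1.9,-10.6,-19.9,0,0,0,0],
    [1.9,-10.6,-19.9,0,0,0,0],
    [1.9,-10.6,-19.9,0,0,0,0],
    [1.9,-10.6,-19.9,0,0,0,0],
    [1.9,-10.6,-19.9,0,0,0,0],
    [1.9,-10.6,-19.9,0,0,0,0],
  ],
)

```text
time_s: 1.68
tcp_pos: [0.4442, 0.0091, 0.2001]
tool_rot: [0.546, -0.448, 0.547, 0.449]
wrist_force: [-0.5, 1.0, -0.2]
grip_width: 0.498
```

```bash
python3 - <<'E'
from h import *
c=snap('wrist','wrist1.png')
h=T(.092,0,.085); print(shift(h),c['origin'],rot(c),c['fx']); z=Rt().as_matrix()[:,2]; print(np.degrees(np.arctan2(z[1],z[0])), manip.state()['time_s'])
for p in((-.02,0,.086),(.092,.02,.1),(.092,-.02,.1),(.042,.028,.072),(.042,-.028,.072)): print(p,proj('wrist1',T(*p)))
E
```

```text
[11.52118709 -0.04506815 -0.28964952] [0.36710166 0.02404436 0.32790575] [[ 1.92453162e-01  9.34277449e-01  3.00145679e-01]
 [ 9.81305699e-01 -1.83526462e-01 -5.79410310e-02]
 [ 9.51675912e-04  3.05685600e-01 -9.52132033e-01]] 371.64829954431775
78.86781879294165 1.7333
(-0.02, 0, 0.086) (np.float64(472.13237346861257), np.float64(243.01105357768535))
(0.092, 0.02, 0.1) (np.float64(317.41307336263975), np.float64(277.8853945942981))
(0.092, -0.02, 0.1) (np.float64(317.3197046521003), np.float64(219.72022893783043))
(0.042, 0.028, 0.072) (np.float64(384.20549002011796), np.float64(272.55964388130155))
(0.042, -0.028, 0.072) (np.float64(388.29114288675), np.float64(199.26173898067884))
```

View pics/wrist1.png

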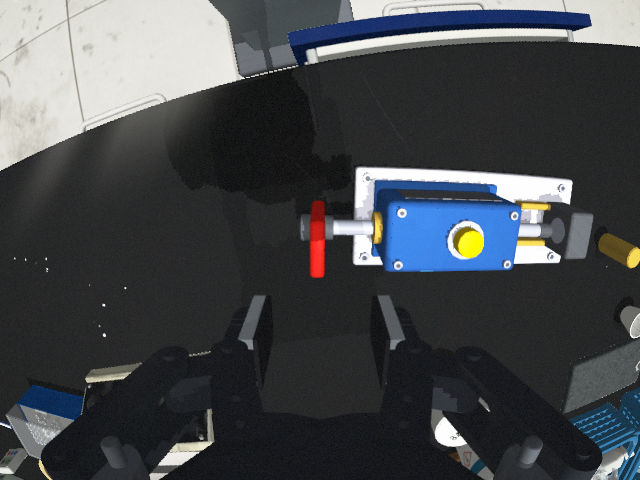

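The wrist picture agrees with the fit. The button is at (469,242), predicted (472,243), and the paddle's edge is at column 318, predicted 317. The fingers straddle the paddle, so I'm descending.

drive_tool(
  rows=[
    [4,0,-0.2,0,0,0,0],
    [8,0,-0.2,0,0,0,0],
    [11.5,0,-0.2,0,0,0,0],
    [11.5,0,-0.2,0,0,0,0],
    [11.5,0,-0.2,0,0,0,0],
  ],
)

```text
time_s: 2.15
tcp_pos: [0.4419, 0.0079, 0.0839]
tool_rot: [0.544, -0.448, 0.547, 0.451]
wrist_force: [0.7, 0.9, 0.4]
grip_width: 0.501
```

drive_tool(
  rows=[
    [0,0,-0.7,0,0,0,0],
    [0,0,-1.2,0,0,0,0],
    [0,0,-1.5,0,0,0,0],
    [0,0,-1.8,0,0,0,0],
    [0,0,-2.1,0,0,0,0],
    [0,0,-2.4,0,0,0,0],
    [0,0,-2.4,0,0,0,0],
  ],
)

```text
time_s: 2.73
tcp_pos: [0.4416, -0.0169, 0.0872]
tool_rot: [0.548, -0.449, 0.545, 0.448]
wrist_force: [1.7, 5.6, 3.0]
grip_width: 0.502
```

drive_tool(
  rows=[
    [0,0,-0.25,0,0,0,0],
    [0,0,-0.5,0,0,0,0],
    [0,0,-0.75,0,0,0,0],
    [0,0,-1.0,0,0,0,0],
    [0,0,-1.2,0,0,0,0],
    [0,0,-1.2,0,0,0,0],
    [0,0,-1.2,0,0,0,0],
  ],
)

```text
time_s: 3.32
tcp_pos: [0.4393, -0.0281, 0.0871]
tool_rot: [0.548, -0.449, 0.545, 0.448]
wrist_force: [1.7, 6.3, 4.0]
grip_width: 0.499
```

```bash
cat > st.py <<'E'
from h import *
s=manip.state(); a=T(0,0,0); ex=T(1,0,0)-a; ey=T(0,1,0)-a
p=s['tcp_pos']-a; print('t',s['time_s'],'loc mm',p@ex*1e3,p@ey*1e3,s['tcp_pos'][2]*1e3,'F',s['wrist_force']@ex,s['wrist_force']@ey,s['wrist_force'][2])
E
python3 - <<'E'
import st
from h import *
c=snap('wrist','wrist2.png'); cv2.imwrite('pics/wrist2c.png',cv2.resize(c['frame'][150:320,230:510,::-1],None,fx=2.5,fy=2.5))
for p in((-.02,0,.086),(.092,0,.1),(.112,0,.1),(.132,0,.1)): print(p,proj('wrist2',T(*p)))
E
```

```text
t 3.3167 loc mm 127.01974564737539 2.010687402967785 87.08796373594646 F -6.552133836591349 0.45688285589313904 3.986679959995757
(-0.02, 0, 0.086) (np.float64(610.9778540617745), np.float64(307.00216799699575))
(0.092, 0, 0.1) (np.float64(414.8477001301663), np.float64(341.9958432352229))
(0.112, 0, 0.1) (np.float64(362.23084475104054), np.float64(343.80846249549376))
(0.132, 0, 0.1) (np.float64(307.8994341196688), np.float64(344.24686085330126))
```

View pics/wrist2c.png

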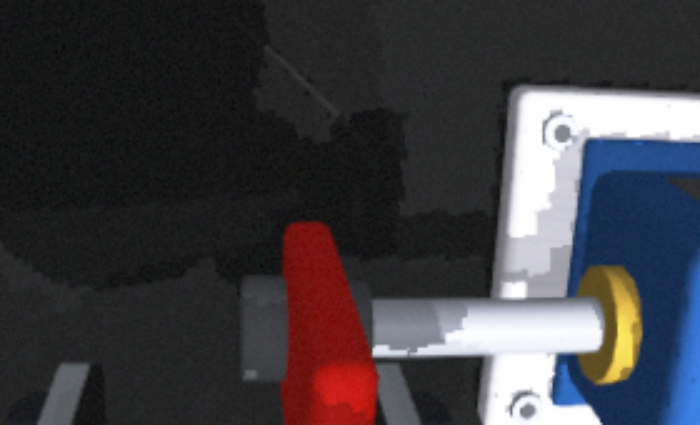

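The front pad bears on the paddle at about (368,301) in the full picture, so the draw is about 18 mm (TCP local x minus 109). Next I'll step toward the catch zone, watching the force.

drive_tool(
  rows=[
    [0,0,-0.2,0,0,0,0],
    [0,0,-0.4,0,0,0,0],
    [0,0,-0.6,0,0,0,0],
    [0,0,-0.6,0,0,0,0],
  ],
)

```text
time_s: 3.7
tcp_pos: [0.4381, -0.0339, 0.0871]
tool_rot: [0.548, -0.449, 0.545, 0.448]
wrist_force: [1.6, 7.1, 4.5]
grip_width: 0.502
```

drive_tool(
  rows=[
    [0,0,-0.1,0,0,0,0],
    [0,0,-0.2,0,0,0,0],
    [0,0,-0.2,0,0,0,0],
  ],
)

```text
time_s: 3.95
tcp_pos: [0.4377, -0.0357, 0.0871]
tool_rot: [0.548, -0.449, 0.545, 0.448]
wrist_force: [1.9, 7.2, 4.6]
grip_width: 0.499
```

drive_tool(
  rows=[
    [0,0,-0.1,0,0,0,0],
    [0,0,-0.2,0,0,0,0],
    [0,0,-0.2,0,0,0,0],
  ],
)

```text
time_s: 4.2
tcp_pos: [0.4373, -0.0376, 0.087]
tool_rot: [0.548, -0.449, 0.545, 0.448]
wrist_force: [2.0, 7.7, 4.0]
grip_width: 0.497
```

drive_tool(
  rows=[
    [0,0,-0.1,0,0,0,0],
    [0,0,-0.2,0,0,0,0],
    [0,0,-0.2,0,0,0,0],
  ],
)

```text
time_s: 4.45
tcp_pos: [0.437, -0.0395, 0.0871]
tool_rot: [0.548, -0.449, 0.545, 0.448]
wrist_force: [2.3, 8.5, 4.9]
grip_width: 0.501
```

```bash
python3 st.py
```

```text
t 4.45 loc mm 138.67782822497338 1.9363838994646136 87.05171868153809 F -8.791747776612903 0.5636191674822228 4.858805014633305
```

drive_tool(
  rows=[
    [0,0,-0.1,0,0,0,0],
    [0,0,-0.15,0,0,0,0],
    [0,0,-0.15,0,0,0,0],
  ],
)

```text
time_s: 4.7
tcp_pos: [0.4367, -0.0409, 0.0871]
tool_rot: [0.548, -0.449, 0.545, 0.448]
wrist_force: [2.8, 7.5, 4.3]
grip_width: 0.501
```

drive_tool(
  rows=[
    [0,0,-0.1,0,0,0,0],
    [0,0,-0.15,0,0,0,0],
    [0,0,-0.15,0,0,0,0],
  ],
)

```text
time_s: 4.95
tcp_pos: [0.4364, -0.0423, 0.0871]
tool_rot: [0.548, -0.449, 0.545, 0.448]
wrist_force: [1.7, 8.5, 4.3]
grip_width: 0.5
```

drive_tool(
  rows=[
    [0,0,-0.1,0,0,0,0],
    [0,0,-0.15,0,0,0,0],
    [0,0,-0.15,0,0,0,0],
  ],
)

```text
time_s: 5.2
tcp_pos: [0.4361, -0.0438, 0.0871]
tool_rot: [0.548, -0.449, 0.545, 0.448]
wrist_force: [2.4, 8.6, 4.7]
grip_width: 0.501
```

drive_tool(
  rows=[
    [0,0,-0.1,0,0,0,0],
    [0,0,-0.15,0,0,0,0],
    [0,0,-0.15,0,0,0,0],
  ],
)

```text
time_s: 5.45
tcp_pos: [0.4359, -0.0448, 0.087]
tool_rot: [0.549, -0.448, 0.545, 0.448]
wrist_force: [2.9, 10.5, 4.7]
grip_width: 0.5
```

```bash
python3 st.py
```

```text
t 5.45 loc mm 144.08882408424995 1.8853825376594844 87.03727377232903 F -10.83759682310129 0.8277040668148419 4.733642959449317
```

drive_tool(
  rows=[
    [0,0,-0.05,0,0,0,0],
    [0,0,-0.1,0,0,0,0],
    [0,0,-0.1,0,0,0,0],
  ],
)

```text
time_s: 5.7
tcp_pos: [0.4357, -0.0456, 0.087]
tool_rot: [0.549, -0.448, 0.545, 0.448]
wrist_force: [2.7, 12.1, 4.1]
grip_width: 0.502
```

drive_tool(
  rows=[
    [0,0,-0.05,0,0,0,0],
    [0,0,-0.1,0,0,0,0],
    [0,0,-0.1,0,0,0,0],
  ],
)

```text
time_s: 5.95
tcp_pos: [0.4355, -0.0466, 0.087]
tool_rot: [0.549, -0.448, 0.545, 0.448]
wrist_force: [2.3, 11.3, 4.0]
grip_width: 0.501
```

drive_tool(
  rows=[
    [0,0,-0.05,0,0,0,0],
    [0,0,-0.1,0,0,0,0],
    [0,0,-0.1,0,0,0,0],
  ],
)

```text
time_s: 6.2
tcp_pos: [0.4353, -0.0475, 0.087]
tool_rot: [0.549, -0.448, 0.545, 0.448]
wrist_force: [3.7, 11.8, 4.9]
grip_width: 0.502
```

drive_tool(
  rows=[
    [0,0,-0.05,0,0,0,0],
    [0,0,-0.1,0,0,0,0],
    [0,0,-0.1,0,0,0,0],
  ],
)

```text
time_s: 6.45
tcp_pos: [0.4351, -0.0483, 0.087]
tool_rot: [0.549, -0.448, 0.545, 0.448]
wrist_force: [3.1, 12.4, 4.1]
grip_width: 0.498
```

```bash
python3 st.py
```

```text
t 6.45 loc mm 147.6779892424272 1.8563495827767194 87.02928473771813 F -12.723139039786492 0.6148442148030648 4.113984602041595
```

drive_tool(
  rows=[
    [0,0,-0.05,0,0,0,0],
    [0,0,-0.1,0,0,0,0],
    [0,0,-0.1,0,0,0,0],
  ],
)

```text
time_s: 6.7
tcp_pos: [0.4349, -0.0493, 0.087]
tool_rot: [0.549, -0.448, 0.545, 0.448]
wrist_force: [3.0, 12.7, 5.1]
grip_width: 0.503
```

drive_tool(
  rows=[
    [0,0,-0.05,0,0,0,0],
    [0,0,-0.1,0,0,0,0],
    [0,0,-0.1,0,0,0,0],
  ],
)

```text
time_s: 6.95
tcp_pos: [0.4347, -0.0503, 0.087]
tool_rot: [0.549, -0.448, 0.545, 0.448]
wrist_force: [2.4, 12.7, 5.0]
grip_width: 0.499
```

drive_tool(
  rows=[
    [0,0,-0.05,0,0,0,0],
    [0,0,-0.1,0,0,0,0],
    [0,0,-0.1,0,0,0,0],
  ],
)

```text
time_s: 7.2
tcp_pos: [0.4345, -0.0515, 0.087]
tool_rot: [0.549, -0.448, 0.545, 0.448]
wrist_force: [2.6, 10.9, 5.1]
grip_width: 0.501
```

drive_tool(
  rows=[
    [0,0,-0.05,0,0,0,0],
    [0,0,-0.1,0,0,0,0],
    [0,0,-0.1,0,0,0,0],
  ],
)

```text
time_s: 7.45
tcp_pos: [0.4343, -0.0528, 0.0871]
tool_rot: [0.549, -0.449, 0.545, 0.448]
wrist_force: [3.4, 10.2, 4.9]
grip_width: 0.499
```

```bash
python3 st.py
```

```text
t 7.45 loc mm 152.20615925400705 1.8649451970042703 87.06185775272274 F -10.681311657070339 1.3162417961984354 4.9023456053410674
```

Past the 3 to 4 N bump the force fell back to the spring's level, so the sear should have caught. I'll go a hair further, then back off slowly, checking that the load vanishes.

drive_tool(
  rows=[
    [0,0,-0.07,0,0,0,0],
    [0,0,-0.07,0,0,0,0],
    [0,0,-0.07,0,0,0,0],
  ],
)

```text
time_s: 7.7
tcp_pos: [0.4341, -0.0535, 0.087]
tool_rot: [0.549, -0.448, 0.545, 0.448]
wrist_force: [1.8, 9.6, 4.0]
grip_width: 0.502
```

drive_tool(
  rows=[
    [0,0,0.1,0,0,0,0],
    [0,0,0.2,0,0,0,0],
    [0,0,0.3,0,0,0,0],
    [0,0,0.3,0,0,0,0],
  ],
)

```text
time_s: 8.03
tcp_pos: [0.4347, -0.0506, 0.087]
tool_rot: [0.549, -0.449, 0.545, 0.448]
wrist_force: [2.8, 9.1, 4.4]
grip_width: 0.502
```

```bash
python3 st.py
```

```text
t 8.0333 loc mm 150.0050237381885 1.8453287027045302 86.99640016918724 F -9.441380350497724 1.0171326005071533 4.409195817008411
```

Load still present after 3 mm back: not (or not surely) caught. Go forward again and further, watching for the buffer.

drive_tool(
  rows=[
    [0,0,-0.1,0,0,0,0],
    [0,0,-0.2,0,0,0,0],
    [0,0,-0.3,0,0,0,0],
    [0,0,-0.37,0,0,0,0],
    [0,0,-0.37,0,0,0,0],
  ],
)

```text
time_s: 8.45
tcp_pos: [0.434, -0.0541, 0.087]
tool_rot: [0.549, -0.448, 0.545, 0.448]
wrist_force: [2.5, 10.7, 4.0]
grip_width: 0.503
```

drive_tool(
  rows=[
    [0,0,-0.05,0,0,0,0],
    [0,0,-0.1,0,0,0,0],
    [0,0,-0.1,0,0,0,0],
  ],
)

```text
time_s: 8.7
tcp_pos: [0.4338, -0.0549, 0.087]
tool_rot: [0.549, -0.448, 0.545, 0.448]
wrist_force: [2.9, 10.8, 4.2]
grip_width: 0.5
```

```bash
python3 st.py
```

```text
t 8.7 loc mm 154.38148169998357 1.8336390849904571 86.99298993376436 F -11.174299412926251 0.7705324636753406 4.204882637818933
```

drive_tool(
  rows=[
    [0,0,-0.05,0,0,0,0],
    [0,0,-0.1,0,0,0,0],
    [0,0,-0.1,0,0,0,0],
  ],
)

```text
time_s: 8.95
tcp_pos: [0.4336, -0.0559, 0.087]
tool_rot: [0.549, -0.448, 0.545, 0.448]
wrist_force: [1.9, 11.9, 4.6]
grip_width: 0.495
```

```bash
python3 st.py
```

```text
t 8.95 loc mm 155.36680262643944 1.8163758908689327 86.97778721316487 F -12.021276047725426 -0.4793874932640545 4.578546596237865
```

drive_tool(
  rows=[
    [0,0,-0.05,0,0,0,0],
    [0,0,-0.1,0,0,0,0],
    [0,0,-0.1,0,0,0,0],
  ],
)

```text
time_s: 9.2
tcp_pos: [0.4334, -0.057, 0.087]
tool_rot: [0.549, -0.448, 0.545, 0.448]
wrist_force: [3.1, 11.5, 3.7]
grip_width: 0.501
```

```bash
python3 st.py
```

```text
t 9.2 loc mm 156.51675116471998 1.8203388479479423 86.99256832550343 F -11.86736633952763 0.8568464759608352 3.7051726415465707
```

drive_tool(
  rows=[
    [0,0,-0.05,0,0,0,0],
    [0,0,-0.1,0,0,0,0],
    [0,0,-0.1,0,0,0,0],
  ],
)

```text
time_s: 9.45
tcp_pos: [0.4332, -0.058, 0.087]
tool_rot: [0.549, -0.448, 0.545, 0.448]
wrist_force: [2.8, 10.1, 5.2]
grip_width: 0.501
```

```bash
python3 - <<'E'
import st
from h import *
c=snap('top','top2.png'); snap('wrist','wrist3.png')
im=c['frame'][250:330,340:460,::-1]; cv2.imwrite('pics/c2.png',np.hstack([cv2.resize(im,None,fx=3.3,fy=3.3,interpolation=cv2.INTER_CUBIC)]))
w=cv2.imread('pics/wrist3.png')[150:390,240:640]
cv2.imwrite('pics/w3.png',cv2.resize(w,None,fx=2,fy=2,interpolation=cv2.INTER_CUBIC))
for x in(.127,.132,.137,.142,.147): print(x,proj('wrist3',T(x,0,.1)),proj('wrist3',T(x,-.02,.1)))
E
```

```text
t 9.45 loc mm 157.53435214931488 1.794621070625342 86.96676248687166 F -10.47983013605731 0.8305415197295765 5.150670191399671
0.127 (np.float64(403.32974221316357), np.float64(342.99522975514685)) (np.float64(408.7842945147707), np.float64(295.4243078638235))
0.132 (np.float64(390.27340939049145), np.float64(343.5168489233391)) (np.float64(394.915889603177), np.float64(295.7516967622324))
0.137 (np.float64(377.04102178960767), np.float64(343.9585104250691)) (np.float64(380.83253475269674), np.float64(296.03083478492556))
0.142 (np.float64(363.6626584334181), np.float64(344.3164602205909)) (np.float64(366.5703117402132), np.float64(296.2590561010817))
0.147 (np.float64(350.1705356707846), np.float64(344.58760309582703)) (np.float64(352.1683061162452), np.float64(296.4341442812276))
```

View pics/w3.png

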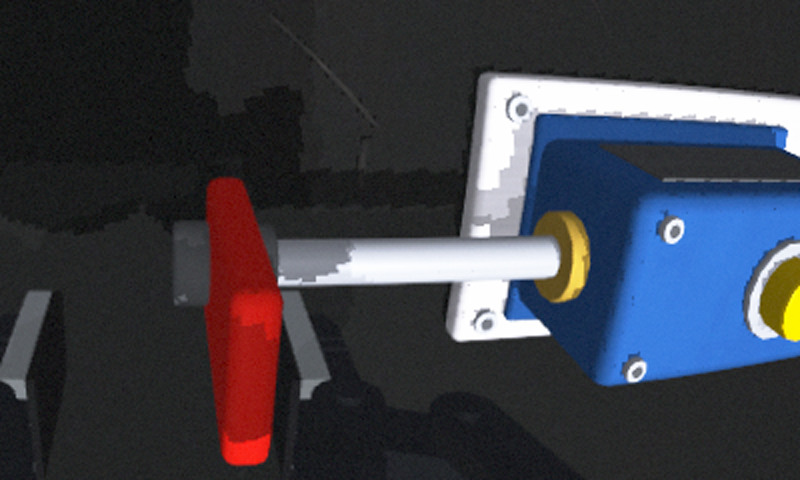

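The paddle's top edge sits at full-frame (370,297), giving a draw of about 49 mm. There's no buffer load yet, so I'll keep going in 1 mm steps.

drive_tool(
  rows=[
    [0,0,-0.05,0,0,0,0],
    [0,0,-0.1,0,0,0,0],
    [0,0,-0.1,0,0,0,0],
    [0,0,-0.1,0,0,0,0],
  ],
)

```text
time_s: 9.88
tcp_pos: [0.433, -0.0589, 0.087]
tool_rot: [0.549, -0.448, 0.545, 0.448]
wrist_force: [3.3, 10.0, 5.0]
grip_width: 0.5
```

```bash
python3 st.py
```

```text
t 9.8833 loc mm 158.5096400531943 1.7810700810550923 86.9682544369899 F -10.47970266905265 1.2702015984064772 4.953609591890562
```

drive_tool(
  rows=[
    [0,0,-0.05,0,0,0,0],
    [0,0,-0.1,0,0,0,0],
    [0,0,-0.1,0,0,0,0],
    [0,0,-0.1,0,0,0,0],
  ],
)

```text
time_s: 10.22
tcp_pos: [0.4328, -0.0596, 0.087]
tool_rot: [0.549, -0.448, 0.545, 0.448]
wrist_force: [3.0, 11.8, 4.2]
grip_width: 0.501
```

```bash
python3 st.py
```

```text
t 10.2167 loc mm 159.11954035761107 1.7979606145419464 86.9649567712151 F -12.200229854275717 0.6287408495305202 4.154512449875903
```

The load is rising, so this may be the buffer, with the catch passed about 2 mm ago. I'll back off slowly and check.

drive_tool(
  rows=[
    [0,0,0.1,0,0,0,0],
    [0,0,0.2,0,0,0,0],
    [0,0,0.25,0,0,0,0],
    [0,0,0.25,0,0,0,0],
  ],
)

```text
time_s: 10.55
tcp_pos: [0.4333, -0.0574, 0.087]
tool_rot: [0.549, -0.448, 0.545, 0.448]
wrist_force: [2.2, 10.0, 3.9]
grip_width: 0.501
```

```bash
python3 st.py
```

```text
t 10.55 loc mm 156.9571650490965 1.8289659429131002 86.99835274947047 F -10.215230501189643 0.22318299761268356 3.925895354182359
```

drive_tool(
  rows=[
    [0,0,0.1,0,0,0,0],
    [0,0,0.2,0,0,0,0],
    [0,0,0.2,0,0,0,0],
    [0,0,0.2,0,0,0,0],
  ],
)

```text
time_s: 10.88
tcp_pos: [0.4331, -0.0567, 0.0865]
tool_rot: [0.547, -0.449, 0.545, 0.448]
wrist_force: [2.5, 5.9, 3.9]
grip_width: 0.498
```

```bash
python3 st.py
```

```text
t 10.8833 loc mm 156.2908168533438 1.4544347385054521 86.46528734180598 F -6.322698054814857 1.320339343889165 3.877392374732784
```

drive_tool(
  rows=[
    [0,0,0.1,0,0,0,0],
    [0,0,0.2,0,0,0,0],
    [0,0,0.2,0,0,0,0],
    [0,0,0.2,0,0,0,0],
  ],
)

```text
time_s: 11.22
tcp_pos: [0.4315, -0.0554, 0.085]
tool_rot: [0.546, -0.449, 0.547, 0.449]
wrist_force: [-0.7, -0.2, -0.4]
grip_width: 0.504
```

```bash
python3 st.py
```

```text
t 11.2167 loc mm 155.29760117942106 -0.35165775943722666 85.02705710111256 F 0.3778579301905595 -0.6302634724730652 -0.39429017474719863
```

The load is gone while the paddle stays back, so the sear has caught. I'll centre the fingers on the paddle, rise and look.

drive_tool(
  rows=[
    [0,0,0.6,0,0,0,0],
    [0,0,1.2,0,0,0,0],
    [-3,0,1.2,0,0,0,0],
    [-7,0,1.2,0,0,0,0],
    [-11,0,1.2,0,0,0,0],
    [-11,0,1.2,0,0,0,0],
  ],
)

```text
time_s: 11.72
tcp_pos: [0.4399, -0.0436, 0.2038]
tool_rot: [0.55, -0.453, 0.543, 0.445]
wrist_force: [2.3, -0.3, -0.2]
grip_width: 0.498
```

```bash
python3 - <<'E'
import st
from h import *
snap('top','top3.png'); im=cv2.imread('pics/top3.png')[220:330,260:450]
cv2.imwrite('pics/c3.png',cv2.resize(im,None,fx=4.2,fy=4.2,interpolation=cv2.INTER_CUBIC))
s=np.array([.534,.3262,.055+.13]); print('to slug',shift(s)); z=Rt().as_matrix()[:,2]; print(np.degrees(np.arctan2(z[1],z[0])),manip.state()['qpos'])
E
```

```text
t 11.7167 loc mm 142.15221459791266 5.596146955356297 203.8043227020206 F -0.16415745363055279 2.27173392970999 -0.1947730070488327
to slug [ 1.60382379 -2.21799563 38.1155675 ]
78.84896805010263 [-1.55292226e-01 -1.65660315e-01  2.13773788e+00 -6.54213056e-05
  1.15885480e+00 -1.53143854e+00]
```

View pics/c3.png

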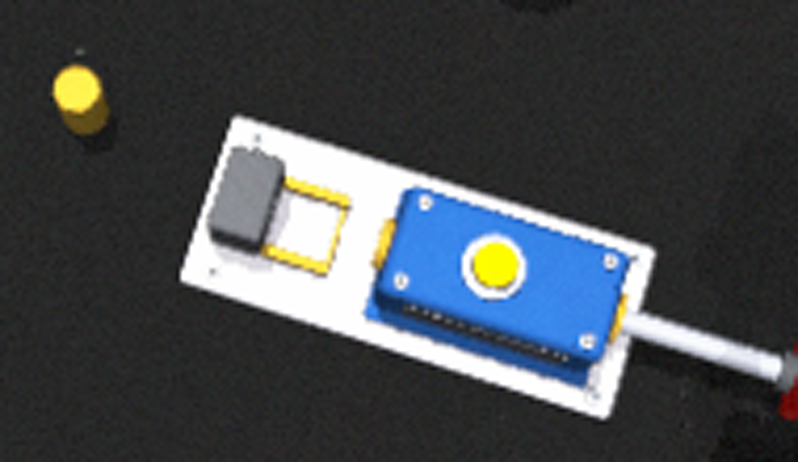

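The striker is drawn back, the nest is clear and the paddle is out at (795,370). Now on to the slug, turning 90°.

drive_tool(
  rows=[
    [1.6,-2.2,38.1,7,0,0,0.2],
    [1.6,-2.2,38.1,14,0,0,0.2],
    [1.6,-2.2,38.1,21,0,0,0.2],
    [1.6,-2.2,38.1,28,0,0,0.2],
    [1.6,-2.2,38.1,35,0,0,0.2],
    [1.6,-2.2,38.1,42,0,0,0.2],
    [1.6,-2.2,38.1,49,0,0,0.2],
    [1.6,-2.2,38.1,56,0,0,0.2],
    [1.6,-2.2,38.1,63,0,0,0.2],
    [1.6,-2.2,38.1,70,0,0,0.2],
  ],
)

```text
time_s: 12.6
tcp_pos: [0.529, 0.3286, 0.1775]
tool_rot: [0.702, -0.077, 0.704, 0.077]
wrist_force: [0.2, -1.3, 0.4]
grip_width: 0.6
```

```bash
python3 - <<'E'
import st
from h import *
s=np.array([.534,.3262,.055+.13]); print('to slug',shift(s)); z=Rt().as_matrix()[:,2]; print(np.degrees(np.arctan2(z[1],z[0])))
E
```

```text
t 12.6 loc mm -240.27367905444737 20.76675515602698 177.49386740527743 F 1.2440911061727826 0.4406792246691179 0.435369976187999
to slug [-0.75131668 -0.33893171  0.43452036]
12.530644244839232
```

drive_tool(
  rows=[
    [0,0,0,7,0,0,0.2],
    [0,0,0,14,0,0,0.2],
    [0,0,0,20,0,0,0.2],
    [0,0,0,20,0,0,0.2],
    [0,0,0,20,0,0,0.2],
  ],
)

```text
time_s: 13.02
tcp_pos: [0.529, 0.3262, 0.1779]
tool_rot: [0.705, 0.042, 0.706, -0.043]
wrist_force: [-0.1, 0.4, 0.7]
grip_width: 0.602
```

```bash
python3 - <<'E'
import st
from h import *
s=np.array([.534,.3262,.045]); print('to slug',shift(s)); z=Rt().as_matrix()[:,2]; print(np.degrees(np.arctan2(z[1],z[0])))
c=snap('wrist','wrist4.png'); print(rot(c))
for z in(.055,0): print(proj('wrist4',[.534,.3262,z]))
print(proj('wrist4',T(-.114,0,.012)),[proj('wrist4',T(x/1000,y/1000,.026)) for x,y in((-130,15),(-95,15),(-130,-15),(-95,-15))])
E
```

```text
t 13.0167 loc mm -237.99398179274726 21.193684213583836 177.87502748254462 F -0.3323371511310639 -0.1824961823895081 0.6628389817315226
to slug [13.28646331  0.07550141  0.52294388]
-6.96072218489914
[[ 9.92844079e-01 -1.13445762e-01 -3.72920085e-02]
 [-1.19415708e-01 -9.45066350e-01 -3.04285199e-01]
 [-7.23556153e-04  3.06561009e-01 -9.51850736e-01]]
(np.float64(328.5290846537751), np.float64(237.08088579139996))
(np.float64(327.3441929534263), np.float64(217.87197379101863))
(np.float64(289.15147086165945), np.float64(347.59125836612327)) [(np.float64(305.346373438812), np.float64(342.9762493919304)), (np.float64(303.3086093586514), np.float64(373.33491713561716)), (np.float64(271.90748144305905), np.float64(340.3442770565729)), (np.float64(271.5183927191578), np.float64(370.79424582544425))]
```

View pics/wrist4.png

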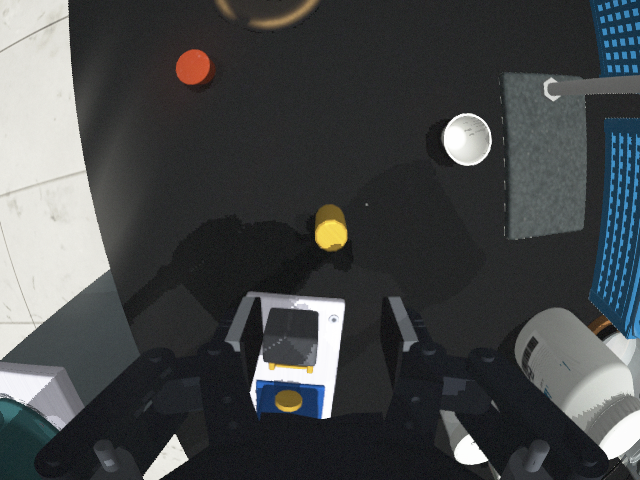

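The slug's top is at (331,235), predicted (328.5,237), so I shift the target about 1.5 mm and descend. In this view the jaws clear the crucible (466,140) and the stopper (195,68).

drive_tool(
  rows=[
    [3,0.17,0.67,4.2,0,0,0.2],
    [7,0.17,0.67,4.2,0,0,0.2],
    [11,0.17,0.67,4.2,0,0,0.2],
    [13.5,0.17,0.67,4.2,0,0,0.2],
    [14.5,0.17,0.67,4.2,0,0,0.2],
    [14.5,0.17,0.67,4.2,0,0,0.2],
    [14.5,0.17,0.67,4.2,0,0,0.2],
  ],
)

```text
time_s: 13.65
tcp_pos: [0.5371, 0.3271, 0.0348]
tool_rot: [0.704, 0.07, 0.704, -0.07]
wrist_force: [-0.7, -0.3, 1.3]
grip_width: 0.594
```

drive_tool(
  rows=[
    [0,0,0,0,0,0,-0.2],
    [0,0,0,0,0,0,-0.4],
    [0,0,0,0,0,0,-0.7],
    [0,0,0,0,0,0,-1],
    [0,0,0,0,0,0,-1],
    [0,0,0,0,0,0,-1],
    [0,0,0,0,0,0,-1],
  ],
)

```text
time_s: 14.23
tcp_pos: [0.5389, 0.3282, 0.0375]
tool_rot: [0.705, 0.071, 0.702, -0.069]
wrist_force: [-0.3, 0.3, 6.5]
grip_width: 0.265
```

drive_tool(
  rows=[
    [-2,0,0,0,0,0,-1],
    [-5,0,0,0,0,0,-1],
    [-9,0,0,0,0,0,-1],
    [-9,0,0,0,0,0,-1],
    [-9,0,0,0,0,0,-1],
  ],
)

```text
time_s: 14.65
tcp_pos: [0.5395, 0.3286, 0.1291]
tool_rot: [0.706, 0.072, 0.701, -0.068]
wrist_force: [0.1, 0.0, -0.9]
grip_width: 0.264
```

```bash
python3 - <<'E'
import st
from h import *
z=Rt().as_matrix(); print(z,np.degrees(np.arctan2(z[1,2],z[0,2])))
s=T(-.114,0,.125); print('to seat',shift(s))
E
```

```text
t 14.65 loc mm -242.37760258783237 31.049417929836324 129.1076088799574 F -0.017440446373455307 0.060970525923967796 -0.9170449049885181
[[ 0.00763892  0.19675129  0.98042367]
 [ 0.00425785  0.98043699 -0.19678714]
 [-0.99996176  0.00567774  0.00665175]] -11.349396687609602
to seat [  0.31738249 -12.84801645  -3.07330736]
```

drive_tool(
  rows=[
    [0,-3,-1,0,0,0,-1],
    [0,-6,-1.8,0,0,0,-1],
    [0,-9,-2.5,0,0,0,-1],
    [0,-12,-3,0,0,0,-1],
    [0,-12.8,-3.1,0,0,0,-1],
    [0,-12.8,-3.1,0,0,0,-1],
    [0,-12.8,-3.1,0,0,0,-1],
    [0,-12.8,-3.1,0,0,0,-1],
  ],
)

```text
time_s: 15.32
tcp_pos: [0.4817, 0.2085, 0.1243]
tool_rot: [0.704, 0.07, 0.704, -0.07]
wrist_force: [0.5, 0.6, -1.4]
grip_width: 0.261
```

```bash
python3 - <<'E'
import st
from h import *
c=snap('wrist','wrist5.png')
w=cv2.imread('pics/wrist5.png')[200:440,180:460]; cv2.imwrite('pics/w5.png',cv2.resize(w,None,fx=2.4,fy=2.4,interpolation=cv2.INTER_CUBIC))
t=manip.state()['tcp_pos']; M=Rt().as_matrix()
for dz in(-.0375,.0175): print('slug pred',dz,proj('wrist5',t-M[:,0]*dz))
for x,y,z in((-130,15,26),(-95,15,26),(-130,-15,26),(-95,-15,26),(-114,0,12),(-130,22,62),(-130,-22,62)): print(x,y,proj('wrist5',T(x/1000,y/1000,z/1000)))
E
```

```text
t 15.3167 loc mm -113.27095417010784 -2.3285304607162836 124.28539529435216 F -0.6875063427919011 0.3301947136012011 -1.4163059296146785
slug pred -0.0375 (np.float64(321.52048390803554), np.float64(289.4660669276365))
slug pred 0.0175 (np.float64(321.80354330943146), np.float64(354.3831339550907))
-130 15 (np.float64(348.5374329915542), np.float64(224.38269829504605))
-95 15 (np.float64(347.3433807761284), np.float64(275.5514257862677))
-130 -15 (np.float64(300.9963852621398), np.float64(224.43066172930872))
-95 -15 (np.float64(301.96712994535176), np.float64(275.6429684591509))
-114 0 (np.float64(324.5185766479822), np.float64(241.75691362255637))
-130 22 (np.float64(366.2104554144152), np.float64(241.8320353826891))
-130 -22 (np.float64(284.67760933703033), np.float64(241.94344213261655))
```

View pics/w5.png

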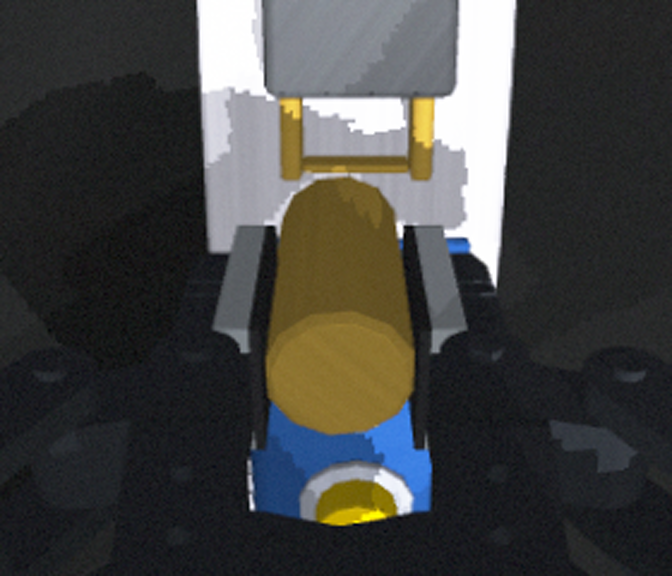

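The slug hangs upright and centred as predicted: its top is at (322,355), predicted (322,354). The nest's inner walls are at columns 306 and 351, so their centre is 328.5 against a predicted 324.8. That puts the nest 2.3 to 2.7 mm further in +y relative to the tool, so I'll shift by 4.8 mm and descend.

drive_tool(
  rows=[
    [0,0.12,0.48,0,0,0,-1],
    [0,0.12,0.48,0,0,0,-1],
    [1,0.12,0.48,0,0,0,-1],
    [2,0.12,0.48,0,0,0,-1],
    [2.8,0.12,0.48,0,0,0,-1],
    [2.8,0.12,0.48,0,0,0,-1],
    [2.8,0.12,0.48,0,0,0,-1],
  ],
)

```text
time_s: 15.95
tcp_pos: [0.4849, 0.2075, 0.0948]
tool_rot: [0.703, 0.069, 0.705, -0.07]
wrist_force: [-0.6, -0.8, -1.1]
grip_width: 0.263
```

```bash
python3 - <<'E'
import st
from h import *
c=snap('wrist','wrist6.png')
w=cv2.imread('pics/wrist6.png')[200:440,180:460]; cv2.imwrite('pics/w6.png',cv2.resize(w,None,fx=2.4,fy=2.4,interpolation=cv2.INTER_CUBIC))
t=manip.state()['tcp_pos']; M=Rt().as_matrix()
print('slug foot',proj('wrist6',t+M[:,0]*.0375),proj('wrist6',t+M[:,0]*.0375+M[:,1]*.012))
for x,y,z in((-130,18,26),(-95,18,26),(-130,-18,26),(-95,-18,26),(-130,22,62),(-130,-22,62)): print(x,y,proj('wrist6',T(x/1000,y/1000,z/1000)))
E
```

```text
t 15.95 loc mm -112.9352550635503 0.98252980915765 94.79402550040233 F 0.9098170445076632 -0.46630725266208484 -1.1107478709912784
slug foot (np.float64(322.71346506425164), np.float64(289.85816635119227)) (np.float64(322.79754827608286), np.float64(267.07773867698324))
-130 18 (np.float64(352.23183869386065), np.float64(237.46632514472026))
-95 18 (np.float64(350.5532121269274), np.float64(294.3658094125466))
-130 -18 (np.float64(287.36395507189627), np.float64(237.49584602204007))
-95 -18 (np.float64(289.30699421603674), np.float64(294.35530593128533))
-130 22 (np.float64(366.80416732636303), np.float64(260.54424051152165))
-130 -22 (np.float64(272.03691883419333), np.float64(260.5585587614957))
```

View pics/w6.png

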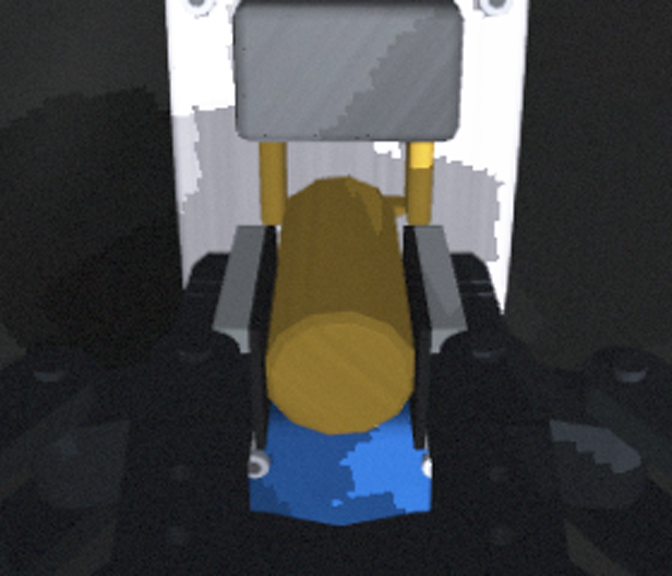

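The nest centre is at column 324.4, so it still needs +1.5 mm across, plus about 2 mm toward the anvil (its edge is at row 258, predicted 260.5). I'll correct both and go down.

drive_tool(
  rows=[
    [0,0.2,0.15,0,0,0,-1],
    [0,0.2,0.15,0,0,0,-1],
    [1.5,0.2,0.15,0,0,0,-1],
    [2.5,0.2,0.15,0,0,0,-1],
    [2.5,0.2,0.15,0,0,0,-1],
    [2.5,0.2,0.15,0,0,0,-1],
  ],
)

```text
time_s: 16.5
tcp_pos: [0.4871, 0.2092, 0.0706]
tool_rot: [0.703, 0.07, 0.704, -0.07]
wrist_force: [0.6, 0.6, -0.6]
grip_width: 0.26
```

```bash
python3 st.py
```

```text
t 16.5 loc mm -115.10703924098604 2.862330001424312 70.64404189854936 F -0.7307376276793451 0.4617504155345621 -0.5598684440787483
```

drive_tool(
  rows=[
    [0.4,0,-0.03,0,0,0,-1],
    [0.8,0,-0.03,0,0,0,-1],
    [1.2,0,-0.03,0,0,0,-1],
    [1.5,0,-0.03,0,0,0,-1],
    [1.75,0,-0.03,0,0,0,-1],
    [1.75,0,-0.03,0,0,0,-1],
  ],
)

```text
time_s: 17.0
tcp_pos: [0.4872, 0.2094, 0.0532]
tool_rot: [0.703, 0.07, 0.704, -0.07]
wrist_force: [-0.5, -0.1, -1.4]
grip_width: 0.263
```

```bash
python3 st.py
```

```text
t 17.0 loc mm -115.29438522305996 2.8544188446474363 53.18573522912184 F 0.19344759452737917 -0.4210136385280189 -1.414405436289886
```

drive_tool(
  rows=[
    [0.1,0,0,0,0,0,-1],
    [0.2,0,0,0,0,0,-1],
    [0.2,0,0,0,0,0,-1],
  ],
)

```text
time_s: 17.25
tcp_pos: [0.4877, 0.2096, 0.0518]
tool_rot: [0.704, 0.07, 0.704, -0.07]
wrist_force: [-0.6, 1.1, -0.7]
grip_width: 0.265
```

drive_tool(
  rows=[
    [0.1,0,0,0,0,0,-1],
    [0.15,0,0,0,0,0,-1],
    [0.15,0,0,0,0,0,-1],
  ],
)

```text
time_s: 17.5
tcp_pos: [0.4877, 0.2096, 0.0503]
tool_rot: [0.704, 0.07, 0.704, -0.07]
wrist_force: [0.1, -0.2, -0.6]
grip_width: 0.259
```

drive_tool(
  rows=[
    [0.1,0,0,0,0,0,-1],
    [0.15,0,0,0,0,0,-1],
    [0.15,0,0,0,0,0,-1],
  ],
)

```text
time_s: 17.75
tcp_pos: [0.4879, 0.2097, 0.0494]
tool_rot: [0.704, 0.07, 0.704, -0.07]
wrist_force: [-1.7, 0.0, 4.0]
grip_width: 0.265
```

drive_tool(
  rows=[
    [0.1,0,0,0,0,0,-1],
    [0.1,0,0,0,0,0,-1],
  ],
)

```text
time_s: 17.92
tcp_pos: [0.488, 0.2097, 0.0494]
tool_rot: [0.704, 0.07, 0.704, -0.07]
wrist_force: [-4.6, -1.6, 11.4]
grip_width: 0.261
```

Floor contact came at TCP z 49.4 mm, as expected for the slug standing at 12 mm. I'll relieve the load, open and rise.

drive_tool(
  rows=[
    [-0.1,0,0,0,0,0,-1],
    [-0.1,0,0,0,0,0,-1],
    [-0.1,0,0,0,0,0,-0.3],
    [-0.1,0,0,0,0,0,-0.2],
    [-0.1,0,0,0,0,0,-0.1],
    [-0.1,0,0,0,0,0,0],
    [-0.1,0,0,0,0,0,0],
  ],
)

```text
time_s: 18.5
tcp_pos: [0.4876, 0.2095, 0.0486]
tool_rot: [0.704, 0.07, 0.704, -0.07]
wrist_force: [-0.6, 0.1, 1.1]
grip_width: 0.504
```

drive_tool(
  rows=[
    [-1,0,0,0,0,0,0],
    [-3,0,0,0,0,0,0],
    [-6,0,0,0,0,0,0],
    [-9,0,0,0,0,0,0],
    [-12,0,0,0,0,0,0],
    [-12,0,0,0,0,0,0],
    [-12,0,0,0,0,0,0],
  ],
)

```text
time_s: 19.08
tcp_pos: [0.4897, 0.2104, 0.1724]
tool_rot: [0.706, 0.071, 0.702, -0.069]
wrist_force: [-0.4, -0.5, -0.3]
grip_width: 0.499
```

```bash
python3 - <<'E'
import st
from h import *
c=snap('wrist','wrist7.png')
w=cv2.imread('pics/wrist7.png')[180:420,180:460]; cv2.imwrite('pics/w7.png',cv2.resize(w,None,fx=2.4,fy=2.4,interpolation=cv2.INTER_CUBIC))
f=lambda p:np.round((np.array(proj('wrist7',p))-[180,180])*2.4)
print('button',f(T(-.0203,0,.086)),'slug top',f(T(-.115,.0025,.067)))
t=T(-.0203,.001,.19); print('to btn',shift(t))
E
```

```text
t 19.0833 loc mm -116.72667456744891 5.138727956145551 172.37341923057886 F 0.5745642307206464 -0.2508523285412976 -0.25542987273208606
button [321. 481.] slug top [327. 165.]
to btn [-1.99129048 -9.55528098 -0.24861768]
```

View pics/w7.png

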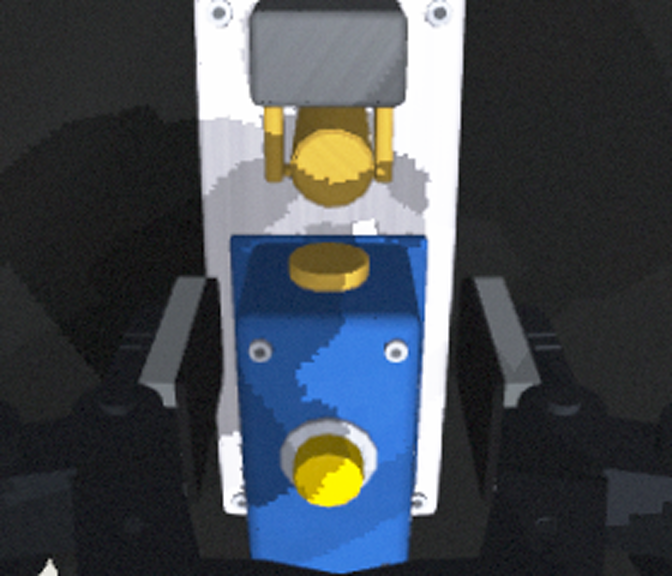

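The slug stands upright in the nest, top at crop (333,168). The button is at crop (330,474) against a predicted (321,481), so its local position is about (-21.5, +2.5). Moving over it with fingers shut.

drive_tool(
  rows=[
    [0,-3,-0.1,0,0,0,-1],
    [0,-6,-0.2,0,0,0,-1],
    [0,-9.5,-0.26,0,0,0,-1],
    [0,-9.5,-0.26,0,0,0,-1],
    [0,-9.5,-0.26,0,0,0,-1],
    [0,-9.5,-0.26,0,0,0,-1],
    [0,-9.5,-0.26,0,0,0,-1],
  ],
)

```text
time_s: 19.72
tcp_pos: [0.4663, 0.1176, 0.1683]
tool_rot: [0.703, 0.07, 0.704, -0.07]
wrist_force: [1.3, 0.7, -0.0]
grip_width: 0.001
```

```bash
python3 st.py
```

```text
t 19.7167 loc mm -21.174976615609413 0.1708922530364544 168.26752943938396 F -0.9284251587739857 1.1453337013412408 -0.03396561417996491
```

Correct +2 mm across and descend to just above the button.

drive_tool(
  rows=[
    [2,0,0.2,0,0,0,-1],
    [4,0,0.2,0,0,0,-1],
    [5.8,0,0.2,0,0,0,-1],
    [6.3,0,0.2,0,0,0,-1],
    [6.3,0,0.2,0,0,0,-1],
    [6.3,0,0.2,0,0,0,-1],
  ],
)

```text
time_s: 20.22
tcp_pos: [0.4685, 0.1173, 0.106]
tool_rot: [0.704, 0.07, 0.704, -0.07]
wrist_force: [-0.2, 0.4, 0.1]
grip_width: -0.001
```

```bash
python3 st.py
```

```text
t 20.2167 loc mm -21.26246653809231 2.4796479351191953 105.9996676833215 F -0.37127563422952664 -0.29895774840168654 0.08274090582180177
```

drive_tool(
  rows=[
    [0.3,0,0,0,0,0,-1],
    [0.6,0,0,0,0,0,-1],
    [0.8,0,0,0,0,0,-1],
    [0.9,0,0,0,0,0,-1],
    [1.0,0,0,0,0,0,-1],
    [1.1,0,0,0,0,0,-1],
    [1.15,0,0,0,0,0,-1],
    [1.2,0,0,0,0,0,-1],
    [1.2,0,0,0,0,0,-1],
  ],
)

```text
time_s: 20.97
tcp_pos: [0.4694, 0.1168, 0.0945]
tool_rot: [0.704, 0.07, 0.703, -0.07]
wrist_force: [2.0, 0.4, 2.8]
grip_width: -0.003
```

```bash
python3 - <<'E'
import st
from h import *
snap('wrist','wrist8.png'); snap('top','top4.png')
for f in('top3','top4'):
    h=cv2.cvtColor(cv2.imread(f'pics/{f}.png')[260:350,400:500],cv2.COLOR_BGR2HSV); m=((h[...,0]<8)|(h[...,0]>172))&(h[...,1]>170)&(h[...,2]>60)
    v,u=np.nonzero(m); print(f,len(u),u.mean()+400 if len(u) else 0,v.mean()+260 if len(u) else 0)
E
```

```text
t 20.9667 loc mm -20.989331699031275 3.4441046046847417 94.52747517144033 F -0.8277684149270492 1.86504268189692 2.847727825394718
top3 225 453.9288888888889 309.09777777777776
top4 233 438.0128755364807 302.9656652360515
```

The paddle moved from column 454 to 438 (rest was about 431), so the striker has fired and stopped at about 14 mm draw. I'll lift off and check.

drive_tool(
  rows=[
    [-0.5,0,0,0,0,0,-1],
    [-2,0,0,0,0,0,-1],
    [-6,0,0,0,0,0,-1],
    [-10,0,0,0,0,0,-1],
    [-14,0,0,0,0,0,-1],
    [-14,0,0,0,0,0,-1],
    [-14,0,0,0,0,0,-1],
  ],
)

```text
time_s: 21.65
tcp_pos: [0.4697, 0.1168, 0.2369]
tool_rot: [0.705, 0.07, 0.702, -0.07]
wrist_force: [-0.5, 0.0, -1.2]
grip_width: 0.002
```

```bash
python3 - <<'E'
import st
from h import *
snap('wrist','wrist9.png'); snap('top','top5.png')
a=cv2.resize(cv2.imread('pics/wrist9.png')[120:420,180:460],(560,600)); b=cv2.imread('pics/top5.png')[170:330,180:460]
b=cv2.resize(b,(525,300)); a=cv2.resize(a,(270,300))
cv2.imwrite('pics/last.png',np.hstack([a,b]))
E
```

```text
t 21.65 loc mm -20.985743785218055 3.728989221827347 236.9114580854425 F 0.04919589239855486 -0.48438580533853676 -1.1918708629490387
```

View pics/last.png

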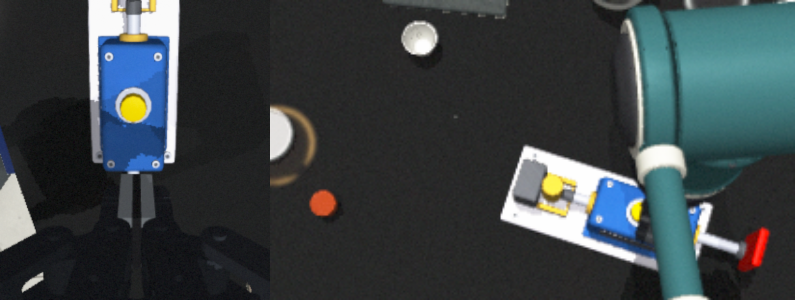

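The slug stands in the nest against the anvil at (553,185) in the right half. The striker's nose rests on it, the paddle is part-way out, and the crucible and stopper are where they were. The tool is clear, so I'm handing in.

```bash
python3 -c "
from workcell import manip
print(manip.hand_in())"
```

```text
the job is handed in; nothing more can be done
None
```

The impact test is done and handed in at about 21.7 s: I cocked the striker, stood the slug in the nest and fired onto it with the button.

- **Cocking:** A first force bump at about 35–41 mm draw turned out to be false. Backing off 3 mm left the load on my finger, so I kept pulling. The sear caught at about 47 mm. The peak force was about 12 N including the spring, so the end buffer was at most lightly touched. Backing off then took the load to zero while the paddle stayed back.
- **Slug:** The wrist camera put the nest about 2.5 mm from my first fit, so I corrected before lowering. The slug touched the nest floor at the expected height, and the picture after release showed it upright.
- **Firing:** After the press, the top camera showed the paddle resting at about 14 mm draw, which matches the striker resting on the slug.
- **Last check:** The final picture showed the slug standing against the anvil with the nose on it. The crucible and stopper had not moved, and the tool was clear. The arm hid the jar in that picture, so I could not confirm it, but the gripper's path never went near it.

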